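# Set out the end board and clamp bar for a battery pack

### The job

Set out the parts for closing the battery pack. Take the taller of the two boards standing in the carton rack and lean it on the display rest: lower edge down in the gutter between the end cheeks, tipped back gently until it touches the rest's cross bar while you still hold it (do not let it fall back or press it hard), then let go. Also lay the aluminium T-bar, rib up, flat in the tray's empty narrow compartment, and leave all other things as they are.

Things in the scene. Friction and masses are not known exactly. Their poses are not given: they have to be found in the camera images.
- board: the taller of two pale fibre boards: 9 mm thick (its x), 130 wide (y), 150 tall (z), 0.2 to 0.35 kg. Origin: centre of its lower edge face; z runs up the board. It stands upright in one of the rack's two slots (either one)
- short_board: the shorter board, 9 x 130 x 100 mm, same origin and axes, in the other slot, 60 mm away; to be left there
- rack: fixed cardboard rack, 130 (x) x 160 (y) mm, walls to 46 mm high; two slots along its y, centred at x = -30 and +30 mm, each 13 mm wide, floor 6 mm up. Origin: centre of its underside on the bench; z up
- gutter: fixed aluminium gutter, the foot of the display rest: runs along its y, inside 24 mm wide (x) and 150 mm long (y) between 30 mm high end cheeks; floor 6 mm above the bench, side lips to 16 mm. Origin: centre of its underside on the bench. The back rest stands on its -x side, so the board's top must lean towards the gutter's -x
- backrest: white foot frame on the bench, fixed, origin 42 mm from the gutter's centre on its -x side, axes parallel. Carries a black round cross bar along y, 14 mm diameter, axis 85 mm above the bench, on two posts (y +-98 mm). The bar is clamped anywhere from x = -14 to +14 mm: its setting is not reported, feel or see it. A board leaning on it stands 8 to 33 degrees off vertical
- tbar: aluminium bar of T section, 120 mm long (its x): flange 40 wide (y) x 6 thick, lying flat on the bench, with a central rib 9 mm wide along its whole length rising to 32 mm above the underside (grip the rib). 0.14 to 0.28 kg. Origin: centre of the underside; z up
- tray: fixed shallow grey tray, 138 (x) x 122 (y) mm, walls 13 mm high and 4 mm thick, floor 3 mm up, two compartments side by side along y, both 130 mm long in x: the narrow empty one (48 mm wide) and a wide one (62 mm) holding a spacer. Origin: centre of its underside
- narrow_place (a point): centre of the floor of the tray's narrow compartment (130 mm along x, 48 mm along y; axes as the tray's)
- spacer: white plastic spacer block 60 x 42 x 18 mm in the wide compartment; leave alone. Origin: underside centre
- cell: blue battery cell 148 x 27 x 92 mm standing on the bench, 0.85 kg; leave alone. Origin: underside centre
- meter: yellow multimeter 180 x 86 x 45 mm lying flat; leave alone. Origin: underside centre
- driver: screwdriver lying on the bench nearest the robot; leave alone
- cup: grey plastic cup, 72 mm across, 60 high; leave alone. Origin: underside centre
- flask: white bottle with a blue label, 56 mm across, 130 high; leave alone. Origin: underside centre
Things that resemble listed ones, but are neither listed nor needed, are in the scene too. Leave any black look-alike of the gutter alone.

How it is judged (in metres and radians):
On the way:
1. the taller board, still held by the fingers and with its lower edge down in the gutter, touches the rest's cross bar (contact force between the fingers and board above 1 N and contact force between board and backrest above 0.3 N and x of board in the frame of gutter between -0.016 and 0.016 m and z of board in the frame of gutter between 0.003 and 0.014 m and angle between board's own z axis and vertical between 0.1 and 0.65 rad), for 0.1 s.
At the end, for the whole second after the job is handed in: Taller board: lower edge in the gutter (centre within 14 mm across, 16 mm along, 3-13 mm above bench), parallel to it within 0.15 rad, leaning 0.1-0.65 rad on the cross bar. T-bar: flat (0.06 rad), rib up, on the narrow compartment's floor (3 mm), within 10 x 9 mm and 0.2 rad. Both still (x of board in the frame of gutter between -0.014 and 0.014 m and y of board in the frame of gutter between -0.016 and 0.016 m and z of board in the frame of gutter between 0.003 and 0.013 m and angle between board's own z axis and vertical between 0.1 and 0.65 rad and angle between the y axis of board and the y axis of gutter, either way round below 0.15 rad and contact force between board and backrest above 0.02 N and linear speed of each of board, tbar below 0.02 m/s and x of tbar in the frame of narrow_place between -0.01 and 0.01 m and y of tbar in the frame of narrow_place between -0.009 and 0.009 m and z of tbar in the frame of narrow_place between -0.003 and 0.003 m and angle between tbar's own z axis and vertical below 0.06 rad and angle between the x axis of tbar and the x axis of narrow_place, either way round below 0.2 rad); the robot touches nothing.
It fails at once if the board is pressed or dropped hard (over 40 N) on the gutter or the back rest (contact force between board and gutter above 40 N or contact force between board and backrest above 40 N).
It fails at once if another thing is moved from its place by more than 30 mm (distance of any of short_board, spacer, cell, meter, driver, cup, flask from where it was at the start of the episode above 0.03 m).
It also fails if it takes over 61 s, if anything falls off the work surface, if the arm or the gripper's body presses on something with over 40 N, if the wrist force passes 120 N, or if a joint passes its speed limit or range.

### The arm

A 6-joint arm with a two-finger parallel gripper is mounted at the origin on the work surface. World frame = base frame: x ahead of the robot, y to its left, z up, the work surface at z = 0. Lengths are in mm, angles in rad, forces in N, time in s.
With the tool pointing down it reaches from about 350 to 975 mm from the base axis. Payload 4.9 kg.
Tool frame: the origin (TCP) lies at the very end of the fingers, on their centre line; the grasp point (between the pads) lies 19 mm behind it; z points along the fingers, x is the direction in which the jaws open and shut, and the axes are right-handed (so a half turn about z gives the same grasp; the last joint's range is limited). The gripper opens to 85 mm and grips with 20 to 120 N. Pads are 22 mm wide; open, the fingers measure 114 mm over their backs; the gripper's body (76 mm by 85 mm) begins 54 mm behind the grasp point. The pads swing forward as they close: fully open they stand 13 mm farther back than shut.
Start: joints at [1.177, 0.053, 1.613, -0, 1.476, -0.119], TCP at [169.587, 601.533, 231.304] pointing down, gripper open.
Joint ranges: [-3.01, 3.01], [-1.01, 2.22], [0.06, 2.58], [-1.02, 4.17], [0.09, 2.62], [-3.14, 3.14]. Speed limits (rad/s): [2.57, 2.57, 3.14, 3.14, 3.14, 3.14].

### API

Orientations are given as a rotation vector (axis times angle).
In Python, from bench import telemetry, imaging, close_job gives the robot as it stands.
- The arm moves only by the tool carry_out, never from a script. Its argument "moves" is one flat list of numbers, 7 for each row, row after row: the shift along the tool's x, y, z as a fraction of full scale, then the turn, a rotation vector about the tool's x, y, z as a fraction of full scale, then the gripper's target within -1 to 1 (shut at 1, half-way at 0, fully open at -1). A call has 1 to 8 rows; each row is the pose to reach, as a shift and turn from the pose commanded when the call began, along the tool's axes at that moment; what a row does not reach only later rows make up. Full scale, the value 1, is 0.8 m for a shift and 30 degrees for a turn. A row lasts 1/12 s, in which the tool goes at most 41.7 mm and 7.16 degrees, less where a joint would pass 70% of its speed; a pose out of reach is approached as far as the arm can. A call with a number of a shift or a turn outside -1 to 1 is refused whole. A call with a gripper value outside its range is refused whole. The fingers move at their own pace and stop on an object; "squeeze" is the grip in N (left out, the last holds). Time passes only in rows, so rows that repeat a pose let the fingers close. It gives the time, the measured TCP pose, the force and the opening at its end, in the units of the state.
- telemetry.observe(): the state, without advancing time (a new reading comes with each control period).
- imaging.capture(name): name is "scene" or "top"; returns the picture (480x640x3 uint8, red, green, blue); there is no depth.
- imaging.get_calibration(name): a dict with "vertical_fov" (degrees; the focal length in pixels is half the picture's height over the tangent of half this angle, whatever the lens; pixels are square), "cx", "cy" (the principal point, pixels), "dist_coeffs" ([k1, k2, p1, p2, k3] as OpenCV has them; the pictures are not rectified), "origin" and "orientation" of the camera in the world. Camera axes: x right, y up, looking along -z (the intrinsics and any distortion apply to the point x, -y, -z); pixel columns grow to the right and rows downward; lengths in mm; the calibration is good to about 2 mm. A picture is of the moment at which its call begins. get_calibration takes no time and is no camera call.
- close_job(): hands the job in, once; it reports no verdict.
The state is a dict: "clock": time; "q": joint angles; "joint_velocities": joint speeds; "effort": joint torques, N m; "eef_pos": TCP position; "tool_rot": TCP orientation; "wrist_force": force on the tool from outside, world axes, zero at the start; "wrist_torque": the same for the moment, N m; "gripper_width": finger opening in mm.
Only numpy, scipy, OpenCV 4.12 (cv2) and the standard library are available. Lean on these libraries where they do the work, as an engineer would, in place of code of your own. Each camera call takes 0.05 s, during which the arm holds its last target. There are 200 camera calls.

## Working session

There is one attempt and no reset: what is moved stays moved. The work goes in short steps, Python scripts to look and compute and a tool call to move; the robot and the scene stay as the last step left them, time stands still between calls to the robot, and variables do not carry over. Pictures are saved under pics/ and viewed, about 8 in all and at most 12, crops included, and the job is handed in when it is done.

Besides the shell and the picture viewer there is one more tool, called after ">>>" as name(argument=value, ...) on one line, values as JSON. carry_out: Moves the arm, as the interface text tells. Shift numbers are shares of 0.8 m and turn numbers shares of 30 degrees, none past 1 either way. Its arguments: {"type":"object","properties":{"moves":{"type":"array","items":{"type":"number"}},"squeeze":{"type":"number"}},"required":["moves"]}

```bash
mkdir -p pics; ls; python3 - <<'E'
from bench import telemetry, imaging
import cv2
print(telemetry.observe())
for n in("scene","top"):
    im=imaging.capture(n); cv2.imwrite(f"pics/{n}0.png",im[:,:,::-1]); print(n,imaging.get_calibration(n))
E
```

```text
pics
{'clock': 0.0, 'q': array([ 1.17702072e+00,  5.33484284e-02,  1.61433638e+00,  1.49539699e-06,
        1.47600048e+00, -1.18972453e-01]), 'joint_velocities': array([-9.61200079e-05,  4.49160307e-04, -2.36439129e-04, -2.08486354e-04,
        1.01844299e-03, -6.60386203e-04]), 'effort': array([-5.88244693e-04, -3.93664885e+01, -3.70183897e+01, -3.76326102e-05,
        6.84011189e-03,  6.00540076e-06]), 'eef_pos': array([169.3332358 , 600.95758814, 230.04293687]), 'tool_rot': array([ 2.50393306,  1.89559723, -0.00283798]), 'wrist_force': array([-0.60677366,  0.57789779,  0.00293605]), 'wrist_torque': array([ 0.00307102,  0.03243161, -0.01990752]), 'gripper_width': 85.36022710850156}
scene {'vertical_fov': 47.16043660888127, 'cx': 322.9999575784549, 'cy': 234.15402480705345, 'dist_coeffs': array([-0.17496541,  0.        ,  0.        ,  0.        ,  0.        ]), 'origin': array([ 872.26506821, -595.49190851,  976.68361991]), 'orientation': array([0.65773041, 0.16981066, 0.49749275])}
top {'vertical_fov': 51.01082331580278, 'cx': 320.76859834515983, 'cy': 242.9851875095487, 'dist_coeffs': array([0.01640724, 0.        , 0.        , 0.        , 0.        ]), 'origin': array([ 319.96889328,   56.55137439, 1155.74398503]), 'orientation': array([ 0.11797702, -0.1343416 , -1.58518374])}
```

View pics/scene0.png

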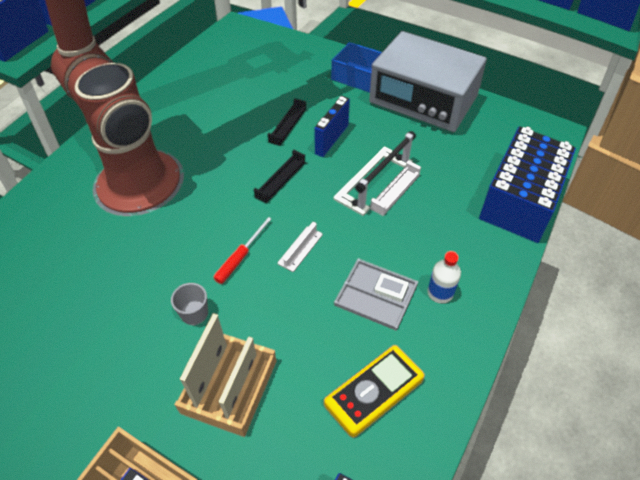

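View pics/top0.png

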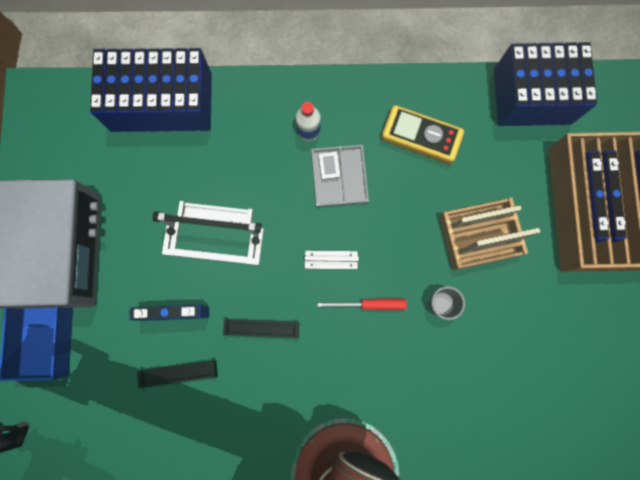

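```bash
cat > h.py <<'E'
import numpy as np, cv2
from scipy.spatial.transform import Rotation as R
from scipy.optimize import least_squares
from bench import telemetry, imaging
CAL={n:imaging.get_calibration(n) for n in("scene","top")}
def proj(n,P):
    c=CAL[n]; f=240/np.tan(np.radians(c["vertical_fov"]/2))
    K=np.array([[f,0,c["cx"]],[0,f,c["cy"]],[0,0,1.]])
    M=np.diag([1,-1,-1])@R.from_rotvec(c["orientation"]).as_matrix().T
    p=(np.atleast_2d(P)-c["origin"])@M.T
    return cv2.projectPoints(p.reshape(-1,1,3).astype(float),np.zeros(3),np.zeros(3),K,c["dist_coeffs"])[0][:,0]
def W(pose,L):  # pose x,y,yaw(deg); local points -> world
    return R.from_euler('z',pose[2],degrees=True).apply(np.atleast_2d(L))+[pose[0],pose[1],0]
def fit(obs,x0):  # obs: list (cam,local pt,px)
    fun=lambda x:np.concatenate([proj(c,W(x,l))[0]-p for c,l,p in obs])
    s=least_squares(fun,x0,loss='soft_l1'); return s.x,fun(s.x).reshape(-1,2)
def mosaic(n,boxes,fn,im=None):
    im=imaging.capture(n)[:,:,::-1] if im is None else im
    t=[]
    for (x,y) in boxes:
        c=cv2.resize(im[y:y+90,x:x+120],(400,300),interpolation=cv2.INTER_CUBIC)
        for i in range(0,120,20):
            cv2.putText(c,str(x+i),(int(i*10/3),8),0,.3,(0,255,255),1); cv2.line(c,(int(i*10/3),10),(int(i*10/3),16),(0,255,255),1)
        for j in range(10,90,20):
            cv2.putText(c,str(y+j),(0,int(j*10/3)+4),0,.3,(0,255,255),1); cv2.line(c,(20,int(j*10/3)),(26,int(j*10/3)),(0,255,255),1)
        t.append(c)
    cv2.imwrite(fn,np.vstack([np.hstack(t[:2]),np.hstack(t[2:])]))
E
python3 - <<'E'
from h import *
mosaic("top",[(153,190),(435,190),(272,215),(282,130)],"pics/m_top.png",cv2.imread("pics/top0.png"))
mosaic("scene",[(325,125),(170,310),(240,200),(318,250)],"pics/m_sc.png",cv2.imread("pics/scene0.png"))
E
```

```text
(no output)
```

View pics/m_top.png

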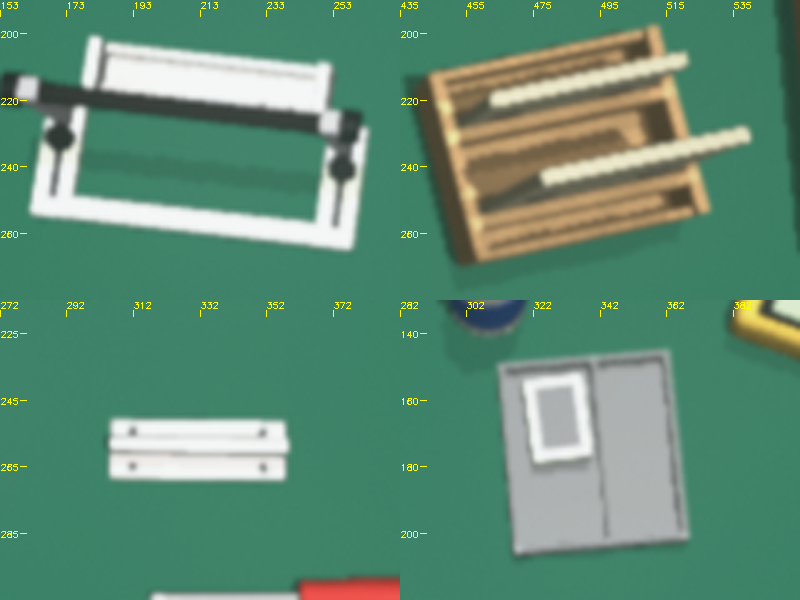

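View pics/m_sc.png

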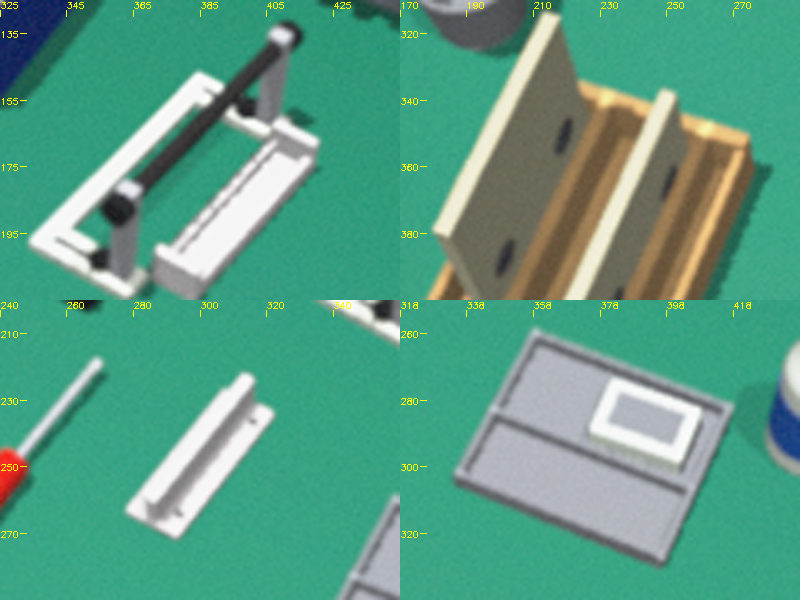

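Both mosaics show what I need. The tall board stands in the rack's near (−x) slot. The white gutter is on the far side of the rest. The narrow compartment is on the tray's −y side. Next I fit the poses from these corner pixels.

```bash
cat > f.py <<'E'
from h import *
def O(cam,x0,y0,d): return [(cam,l,np.array([x0+.3*m[0],y0+.3*m[1]])) for l,m in d]
def rep(nm,o,x0):
    x,r=fit(o,x0); print(nm,x.round(1),'res',r.round(1).tolist()); return x
def allfit():
    tb=O("top",272,215,[((-60,20,6),(110,119)),((60,20,6),(286,121)),((60,-20,6),(286,179)),((-60,-20,6),(109,178)),((-60,0,32),(107,143)),((60,0,32),(289,146))])+\
     O("scene",240,200,[((60,-20,6),(126,208)),((60,20,6),(178,234)),((-60,20,6),(275,112)),((60,0,32),(152,194)),((-60,0,32),(247,77))])
    tr=O("top",282,130,[((69,61,13),(99,65)),((69,-61,13),(269,50)),((-69,-61,13),(289,240)),((-69,61,13),(115,253))])+\
     O("scene",318,250,[((-69,-61,13),(55,177)),((-69,61,13),(136,30)),((69,61,13),(333,105)),((69,-61,13),(264,250))])
    rk=O("top",435,190,[((65,80,46),(32,73)),((65,-80,46),(256,27)),((-65,-80,46),(308,210)),((-65,80,46),(78,260))])
    bd=O("top",435,190,[((0,65,156),(143,180)),((0,-65,156),(350,134))])+O("scene",170,310,[((0,-65,156),(42,228)),((0,65,156),(150,17))])
    sb=O("top",435,190,[((0,65,106),(91,100)),((0,-65,106),(288,60))])
    r=dict(tb=rep('tbar',tb,[480,50,-90]),tr=rep('tray',tr,[680,30,0]),rk=rep('rack',rk,[560,-270,10]),bd=rep('board',bd,[540,-280,10]),sb=rep('short',sb,[590,-280,10]))
    g=lambda p:[]
    def fun(p):
        x,y,a,w,t,b,L=p; q=[]
        def A(cam,x0,y0,d): q.extend(O(cam,x0,y0,d))
        A("top",153,190,[((w,75+t,30),(90,37)),((w,75,30),(101,41)),((w,-75-t,30),(331,65)),((w,-75,30),(318,62)),((-42+b,L,85),(5,86)),((-42+b,-L,85),(359,126))])
        A("scene",325,125,[((-w,-75-t,30),(155,247)),((w,-75-t,30),(204,272)),((w,-75,30),(213,262)),((-w,75+t,30),(280,118)),((w,75+t,30),(318,142)),((w,75,30),(310,150)),((-42+b,-L,85),(118,210)),((-42+b,L,85),(288,35))])
        return np.concatenate([proj(c,W(p[:3],l))[0]-m for c,l,m in q])
    s=least_squares(fun,[600,300,-5,15,5,0,108],loss='soft_l1')
    print('gutter x y yaw w t b L',s.x.round(1),'res',fun(s.x).reshape(-1,2).round(1).tolist()); r['gu']=s.x
    return r
E
python3 -c "from f import *; allfit()"
```

```text
tbar [467.7  20.  -91.5] res [[0.0, -0.4], [-0.8, -0.5], [-0.8, -0.7], [0.1, -0.9], [0.6, -0.5], [-0.8, -0.9], [-0.8, -0.2], [-1.0, -0.1], [-1.1, -0.8], [-1.6, 0.9], [-0.4, -1.2]]
tray [667.9  -4.6   4.2] res [[-0.5, -1.1], [-0.4, -1.0], [-0.2, -1.7], [-0.0, -1.0], [-0.9, -1.0], [-1.7, -0.5], [-0.8, -0.4], [-0.6, 2.3]]
rack [ 516.7 -327.    10.9] res [[-0.8, 0.1], [0.4, -0.4], [0.4, 0.2], [-0.2, -0.0]]
board [ 488.9 -334.9   11.2] res [[-0.5, -1.1], [-0.5, -0.8], [-1.6, 0.8], [-0.6, -1.7]]
short [ 545.9 -322.7   10.6] res [[0.1, -0.0], [-0.1, 0.0]]
gutter x y yaw w t b L [578.8 284.3  -7.5  16.6   7.4   7.7 114.2] res [[-0.2, -0.6], [-0.3, -1.4], [-0.9, -1.0], [-0.3, -0.4], [0.2, -0.3], [-1.1, -0.6], [-0.0, 1.0], [-2.8, 0.0], [-3.7, 1.1], [-0.8, 0.6], [-0.7, -0.9], [0.2, -1.6], [-1.7, 0.4], [-0.0, -0.9]]
```

```bash
sed -i 's/np.array(\[x0+.3\*m\[0\],y0+.3\*m\[1\]\])/np.array([x0+.3*m[0]-.35,y0+.3*m[1]-.35])/' f.py
cat > p.py <<'E'
from h import *
import json,os
F='cmd.json'
def load():
    if os.path.exists(F):
        d=json.load(open(F)); return np.array(d[0]),R.from_rotvec(d[1])
    return np.array([169.587,601.533,231.304]),R.from_rotvec([2.50393306,1.89559723,0])
def tool(psi,lean=0): # tool x at psi deg in plan, z down; lean: tool top tips toward -toolx
    return R.from_euler('z',psi,degrees=True)*R.from_euler('y',-lean,degrees=True)*R.from_euler('x',180,degrees=True)
def go(pos,rot,dec=4,nmax=8):
    """print the calls (row, repeats) leading from the commanded pose to pos, rot; store the end as commanded"""
    p,r=load()
    for _ in range(8):
        d=np.array(pos)-p; a=(r.inv()*rot).as_rotvec(degrees=True)
        D=np.linalg.norm(d); A=np.linalg.norm(a)
        k=min(1,nmax*40/max(D,1e-9),28/max(A,1e-9))
        row=np.r_[r.inv().apply(d*k)/800,a*k/30].round(dec)
        n=max(int(np.ceil(D*k/40)),int(np.ceil(A*k/7)),1)
        p=p+r.apply(row[:3]*800); r=r*R.from_rotvec(row[3:]*30,degrees=True)
        print('row',[float(v) for v in row],'x',n)
        if k==1: break
    json.dump([p.tolist(),r.as_rotvec().tolist()],open(F,'w'))
def st():
    s=telemetry.observe(); p,r=load(); m=R.from_rotvec(s['tool_rot'])
    print('t',round(s['clock'],2),'pos',s['eef_pos'].round(1),'cmd',p.round(1),'rot err deg',np.degrees((r.inv()*m).magnitude()).round(2),'F',s['wrist_force'].round(1),'w',round(s['gripper_width'],1))
E
python3 - <<'E'
from f import *
r=allfit()
import pickle; pickle.dump(r,open('r.pkl','wb'))
print('narrow',W(r['tr'],(0,-33,3)))
from p import *
t=r['tb']; go([t[0],t[1],80],tool(t[2]+90))
E
```

```text
tbar [467.7  20.6 -91.6] res [[0.1, -0.1], [-0.7, -0.2], [-0.7, -0.4], [0.2, -0.6], [0.6, -0.2], [-0.7, -0.6], [-0.4, -0.0], [-0.5, 0.1], [-0.6, -0.6], [-1.1, 1.0], [0.1, -1.0]]
tray [667.5  -3.9   4.1] res [[-0.4, -0.7], [-0.3, -0.5], [-0.1, -1.2], [0.0, -0.5], [-0.5, -1.0], [-1.3, -0.5], [-0.5, -0.3], [-0.3, 2.4]]
rack [ 517.5 -326.2   10.9] res [[-0.8, 0.1], [0.4, -0.3], [0.4, 0.2], [-0.2, -0.0]]
board [ 488.8 -334.4   11.5] res [[-0.3, -0.6], [-0.4, -0.5], [-1.0, 0.9], [-0.3, -1.7]]
short [ 546.7 -322.    10.6] res [[0.1, -0.0], [-0.1, 0.0]]
gutter x y yaw w t b L [578.1 285.1  -7.3  17.3   7.3   8.5 114.1] res [[-0.1, -0.2], [-0.3, -1.0], [-1.0, -0.8], [-0.2, -0.2], [0.3, 0.1], [-1.1, -0.5], [0.0, 0.9], [-2.2, 0.2], [-3.1, 1.3], [-0.9, 0.5], [-0.3, -0.7], [0.6, -1.4], [-1.1, 0.6], [0.4, -0.7]]
narrow [[669.9214388 -36.8452026   3.       ]]
row [-0.2206, 0.2051, 0.0701, 0.0008, -0.0, 0.9333] x 7
row [-0.0985, 0.2847, 0.07, 0.0008, -0.0, 0.9333] x 7
row [0.0331, 0.211, 0.0496, 0.0006, -0.0, 0.6618] x 5
```

>>> carry_out(moves=[-0.2206, 0.2051, 0.0701, 0.0008, 0, 0.9333, -1, -0.2206, 0.2051, 0.0701, 0.0008, 0, 0.9333, -1, -0.2206, 0.2051, 0.0701, 0.0008, 0, 0.9333, -1, -0.2206, 0.2051, 0.0701, 0.0008, 0, 0.9333, -1, -0.2206, 0.2051, 0.0701, 0.0008, 0, 0.9333, -1, -0.2206, 0.2051, 0.0701, 0.0008, 0, 0.9333, -1, -0.2206, 0.2051, 0.0701, 0.0008, 0, 0.9333, -1], squeeze=40)

```text
clock: 0.68
eef_pos: [280.5, 381.6, 171.9]
tool_rot: [2.889, 1.224, -0.007]
wrist_force: [-0.4, -0.1, 0.0]
gripper_width: 85.2
```

>>> carry_out(moves=[-0.0985, 0.2847, 0.07, 0.0008, 0, 0.9333, -1, -0.0985, 0.2847, 0.07, 0.0008, 0, 0.9333, -1, -0.0985, 0.2847, 0.07, 0.0008, 0, 0.9333, -1, -0.0985, 0.2847, 0.07, 0.0008, 0, 0.9333, -1, -0.0985, 0.2847, 0.07, 0.0008, 0, 0.9333, -1, -0.0985, 0.2847, 0.07, 0.0008, 0, 0.9333, -1, -0.0985, 0.2847, 0.07, 0.0008, 0, 0.9333, -1])

```text
clock: 1.27
eef_pos: [390.8, 167.9, 117.4]
tool_rot: [3.102, 0.487, -0.004]
wrist_force: [-0.3, 0.4, -0.8]
gripper_width: 85.3
```

>>> carry_out(moves=[0.0331, 0.211, 0.0496, 0.0006, 0, 0.6618, -1, 0.0331, 0.211, 0.0496, 0.0006, 0, 0.6618, -1, 0.0331, 0.211, 0.0496, 0.0006, 0, 0.6618, -1, 0.0331, 0.211, 0.0496, 0.0006, 0, 0.6618, -1, 0.0331, 0.211, 0.0496, 0.0006, 0, 0.6618, -1, 0.0331, 0.211, 0.0496, 0.0006, 0, 0.6618, -1])

```text
clock: 1.77
eef_pos: [468.0, 19.4, 78.6]
tool_rot: [-3.14, 0.049, 0.004]
wrist_force: [0.2, 0.5, -0.7]
gripper_width: 85.3
```

```bash
python3 - <<'E'
from p import *
import pickle
st(); t=pickle.load(open('r.pkl','rb'))['tb']
go([t[0],t[1],10.5],tool(t[2]+90))
im=imaging.capture("top")[:,:,::-1]; cv2.imwrite("pics/t1.png",cv2.resize(im[200:320,250:410],None,fx=5,fy=5,interpolation=cv2.INTER_CUBIC))
E
```

```text
t 1.77 pos [468.   19.4  78.6] cmd [467.8  20.6  80. ] rot err deg 0.25 F [ 0.2  0.5 -0.7] w 85.3
row [-0.0, 0.0, 0.0869, -0.0, -0.0, 0.0] x 2
```

>>> carry_out(moves=[0, 0, 0.0435, 0, 0, 0, -1, 0, 0, 0.0869, 0, 0, 0, -1, 0, 0, 0.0869, 0, 0, 0, -1, 0, 0, 0.0869, 0, 0, 0, -0.5, 0, 0, 0.0869, 0, 0, 0, 1, 0, 0, 0.0869, 0, 0, 0, 1, 0, 0, 0.0869, 0, 0, 0, 1, 0, 0, 0.0869, 0, 0, 0, 1], squeeze=40)

```text
clock: 2.48
eef_pos: [469.0, 20.9, 11.7]
tool_rot: [-3.141, 0.043, -0.005]
wrist_force: [0.2, -0.0, -0.3]
gripper_width: 25.8
```

>>> carry_out(moves=[0, 0, 0, 0, 0, 0, 1, 0, 0, 0, 0, 0, 0, 1, 0, 0, 0, 0, 0, 0, 1, 0, 0, 0, 0, 0, 0, 1])

```text
clock: 2.82
eef_pos: [468.7, 20.7, 11.0]
tool_rot: [-3.14, 0.044, -0.002]
wrist_force: [-0.5, 1.1, 6.3]
gripper_width: 8.2
```

```bash
python3 - <<'E'
from p import *
st(); p,r=load()
go([p[0],p[1],70],r)
go([669.9,-36.8,70],tool(4.1-90))
E
```

```text
t 2.82 pos [468.7  20.7  11. ] cmd [467.8  20.6  10.5] rot err deg 0.09 F [-0.5  1.1  6.3] w 8.2
row [0.0, -0.0, -0.0744, 0.0, 0.0, 0.0] x 2
row [0.0846, 0.0215, 0.0, -0.0, 0.0, 0.9333] x 4
row [0.0847, -0.0207, 0.0, -0.0, 0.0, 0.9333] x 4
row [0.0651, -0.0581, 0.0, -0.0, 0.0, 0.9333] x 4
row [0.0004, -0.0009, 0.0, -0.0, 0.0, 0.0102] x 1
```

>>> carry_out(moves=[0, 0, -0.0744, 0, 0, 0, 1, 0, 0, -0.0744, 0, 0, 0, 1, 0, 0, -0.0744, 0, 0, 0, 1])

```text
clock: 3.07
eef_pos: [470.9, 20.4, 73.7]
tool_rot: [-3.141, 0.044, -0.012]
wrist_force: [0.3, -0.2, -0.8]
gripper_width: 8.0
```

>>> carry_out(moves=[0.0846, 0.0215, 0, 0, 0, 0.9333, 1, 0.0846, 0.0215, 0, 0, 0, 0.9333, 1, 0.0846, 0.0215, 0, 0, 0, 0.9333, 1, 0.0846, 0.0215, 0, 0, 0, 0.9333, 1, 0.0846, 0.0215, 0, 0, 0, 0.9333, 1])

```text
clock: 3.48
eef_pos: [533.9, 1.6, 67.3]
tool_rot: [-3.036, 0.806, 0.006]
wrist_force: [-0.8, 0.7, -0.7]
gripper_width: 8.0
```

>>> carry_out(moves=[0.0847, -0.0207, 0, 0, 0, 0.9333, 1, 0.0847, -0.0207, 0, 0, 0, 0.9333, 1, 0.0847, -0.0207, 0, 0, 0, 0.9333, 1, 0.0847, -0.0207, 0, 0, 0, 0.9333, 1, 0.0847, -0.0207, 0, 0, 0, 0.9333, 1])

```text
clock: 3.9
eef_pos: [601.1, -17.4, 67.6]
tool_rot: [2.753, -1.512, -0.005]
wrist_force: [-0.1, -0.9, -1.5]
gripper_width: 7.9
```

>>> carry_out(moves=[0.0651, -0.0581, 0, 0, 0, 0.9333, 1, 0.0651, -0.0581, 0, 0, 0, 0.9333, 1, 0.0651, -0.0581, 0, 0, 0, 0.9333, 1, 0.0651, -0.0581, 0, 0, 0, 0.9333, 1, 0.0651, -0.0581, 0, 0, 0, 0.9333, 1])

```text
clock: 4.32
eef_pos: [668.4, -36.4, 67.9]
tool_rot: [2.308, -2.131, -0.004]
wrist_force: [1.0, -1.0, -1.8]
gripper_width: 8.3
```

>>> carry_out(moves=[0.0004, -0.0009, 0, 0, 0, 0.0102, 1, 0.0004, -0.0009, 0, 0, 0, 0.0102, 1, 0.0004, -0.0009, 0, 0, 0, 0.0102, 1])

```text
clock: 4.57
eef_pos: [669.4, -36.5, 69.0]
tool_rot: [2.303, -2.137, -0.002]
wrist_force: [0.5, 0.7, -1.4]
gripper_width: 8.4
```

```bash
python3 - <<'E'
from p import *
st(); p,r=load()
go([669.9,-36.8,27],r)
a=imaging.capture("top")[:,:,::-1][115:235,280:440]; b=imaging.capture("scene")[:,:,::-1][215:335,290:450]
cv2.imwrite("pics/t2.png",cv2.resize(np.hstack([a,b]),None,fx=2.5,fy=2.5,interpolation=cv2.INTER_CUBIC))
E
```

```text
t 4.57 pos [669.4 -36.5  69. ] cmd [669.9 -36.8  70. ] rot err deg 0.2 F [ 0.5  0.7 -1.4] w 8.4
row [-0.0, 0.0, 0.0538, 0.0, 0.0, 0.0] x 2
```

View pics/t2.png

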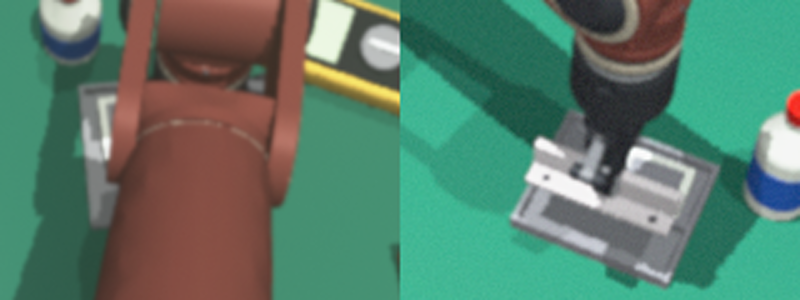

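The scene half shows the T-bar held rib up above the tray and aligned with it. Its near flange corners are at about (340.5, 286.2) and (398.8, 307.8). The arm hides the view in the top half.

```bash
python3 - <<'E'
from h import *
o=[("scene",(-60,-20,64),np.array([340.3,286.0])),("scene",(60,-20,64),np.array([398.6,307.6]))]
for q in([669.4,-36.5,4.1],): print([proj(c,W(q,l))[0]-p for c,l,p in o])
print(fit(o,[669,-36,4]))
# tray scene residuals at fit: mean about (-.65,.15)
E
```

```text
[array([-0.50371877,  0.4804546 ]), array([-2.13389588,  1.29910712])]
(array([670.29933859, -33.50656581,   5.5719209 ]), array([[ 0.54406925,  0.24996867],
       [-0.53408008, -0.20213736]]))
```

```bash
python3 - <<'E'
from p import *
p,r=load()
json.dump([[669.9,-36.8,70],r.as_rotvec().tolist()],open(F,'w')); go([669.9,-37.8,24],r)
go([669.9,-37.8,14.4],r)
E
```

```text
row [0.0012, 0.0001, 0.0575, 0.0, 0.0, 0.0] x 2
row [0.0, -0.0, 0.012, 0.0, 0.0, 0.0] x 1
```

>>> carry_out(moves=[0.0012, 0.0001, 0.02, 0, 0, 0, 1, 0.0012, 0.0001, 0.04, 0, 0, 0, 1, 0.0012, 0.0001, 0.0575, 0, 0, 0, 1, 0.0012, 0.0001, 0.0575, 0, 0, 0, 1, 0.0012, 0.0001, 0.0575, 0, 0, 0, 1])

```text
clock: 5.08
eef_pos: [668.6, -37.4, 21.7]
tool_rot: [2.299, -2.139, -0.005]
wrist_force: [0.2, -0.3, -0.9]
gripper_width: 8.2
```

>>> carry_out(moves=[0, 0, 0.004, 0, 0, 0, 1, 0, 0, 0.008, 0, 0, 0, 1, 0, 0, 0.01, 0, 0, 0, 1, 0, 0, 0.012, 0, 0, 0, 1, 0, 0, 0.012, 0, 0, 0, 1])

```text
clock: 5.5
eef_pos: [670.3, -37.7, 14.1]
tool_rot: [-2.299, 2.14, 0.0]
wrist_force: [-0.7, 0.3, -1.0]
gripper_width: 8.0
```

>>> carry_out(moves=[0, 0, 0.001, 0, 0, 0, 1, 0, 0, 0.0015, 0, 0, 0, 1, 0, 0, 0.0015, 0, 0, 0, 1, 0, 0, 0.0015, 0, 0, 0, 0.4, 0, 0, 0.0015, 0, 0, 0, 0.4, 0, 0, 0.0015, 0, 0, 0, 0.4, 0, 0, 0.0015, 0, 0, 0, 0.4, 0, 0, 0.0015, 0, 0, 0, 0.4])

```text
clock: 6.17
eef_pos: [669.7, -37.6, 12.1]
tool_rot: [-2.299, 2.141, 0.002]
wrist_force: [0.4, -0.5, 0.1]
gripper_width: 25.9
```

```bash
python3 - <<'E'
from p import *
import pickle
r0=pickle.load(open('r.pkl','rb'))
p,r=load(); p=p+r.apply([0,0,1.2]); json.dump([p.tolist(),r.as_rotvec().tolist()],open(F,'w'))
st()
go([p[0],p[1],235],r)
b=r0['bd']; go([488.5,-333,200],tool(11.2))
E
```

```text
t 6.17 pos [669.7 -37.6  12.1] cmd [669.9 -37.8  13.2] rot err deg 0.07 F [ 0.4 -0.5  0.1] w 25.9
row [-0.0, -0.0, -0.2773, 0.0, 0.0, 0.0] x 6
row [0.1015, 0.0728, 0.0126, -0.0, 0.0, -0.9333] x 5
row [0.0554, 0.1119, 0.0126, -0.0, -0.0, -0.9333] x 4
row [-0.0037, 0.1249, 0.0127, -0.0, -0.0, -0.9333] x 4
row [-0.0289, 0.0508, 0.0059, -0.0, -0.0, -0.4368] x 2
```

>>> carry_out(moves=[0, 0, -0.2773, 0, 0, 0, 0.4, 0, 0, -0.2773, 0, 0, 0, 0.4, 0, 0, -0.2773, 0, 0, 0, 0.4, 0, 0, -0.2773, 0, 0, 0, -1, 0, 0, -0.2773, 0, 0, 0, -1, 0, 0, -0.2773, 0, 0, 0, -1])

```text
clock: 6.67
eef_pos: [672.9, -38.3, 243.3]
tool_rot: [-2.294, 2.136, -0.015]
wrist_force: [0.5, -0.5, 0.6]
gripper_width: 61.2
```

>>> carry_out(moves=[0.1015, 0.0728, 0.0126, 0, 0, -0.9333, -1, 0.1015, 0.0728, 0.0126, 0, 0, -0.9333, -1, 0.1015, 0.0728, 0.0126, 0, 0, -0.9333, -1, 0.1015, 0.0728, 0.0126, 0, 0, -0.9333, -1, 0.1015, 0.0728, 0.0126, 0, 0, -0.9333, -1])

```text
clock: 7.08
eef_pos: [616.8, -124.0, 223.2]
tool_rot: [-2.748, 1.521, 0.003]
wrist_force: [-0.3, 0.5, 0.5]
gripper_width: 85.6
```

>>> carry_out(moves=[0.0554, 0.1119, 0.0126, 0, 0, -0.9333, -1, 0.0554, 0.1119, 0.0126, 0, 0, -0.9333, -1, 0.0554, 0.1119, 0.0126, 0, 0, -0.9333, -1, 0.0554, 0.1119, 0.0126, 0, 0, -0.9333, -1, 0.0554, 0.1119, 0.0126, 0, 0, -0.9333, -1])

```text
clock: 7.5
eef_pos: [565.0, -208.6, 213.4]
tool_rot: [-3.033, 0.814, 0.002]
wrist_force: [1.5, 0.0, 0.3]
gripper_width: 85.9
```

>>> carry_out(moves=[-0.0037, 0.1249, 0.0127, 0, 0, -0.9333, -1, -0.0037, 0.1249, 0.0127, 0, 0, -0.9333, -1, -0.0037, 0.1249, 0.0127, 0, 0, -0.9333, -1, -0.0037, 0.1249, 0.0127, 0, 0, -0.9333, -1, -0.0037, 0.1249, 0.0127, 0, 0, -0.9333, -1])

```text
clock: 7.92
eef_pos: [513.0, -293.4, 203.4]
tool_rot: [-3.14, 0.058, 0.001]
wrist_force: [0.7, -0.4, -0.7]
gripper_width: 85.6
```

>>> carry_out(moves=[-0.0289, 0.0508, 0.0059, 0, 0, -0.4368, -1, -0.0289, 0.0508, 0.0059, 0, 0, -0.4368, -1, -0.0289, 0.0508, 0.0059, 0, 0, -0.4368, -1, -0.0289, 0.0508, 0.0059, 0, 0, -0.4368, -1])

```text
clock: 8.25
eef_pos: [489.3, -332.2, 199.0]
tool_rot: [-3.126, -0.297, 0.0]
wrist_force: [-0.2, -0.3, -0.1]
gripper_width: 85.2
```

```bash
python3 - <<'E'
from p import *
st()
p,r=load(); go([488.5,-333,120],r)
T=imaging.capture("top")[:,:,::-1]; S=imaging.capture("scene")[:,:,::-1]
cv2.imwrite("pics/top3.png",T);cv2.imwrite("pics/scene3.png",S)
a=T[125:245,280:440]; b=S[230:350,300:460]; c=T[150:270,430:590]; d=S[290:410,140:300]
cv2.imwrite("pics/t3.png",cv2.resize(np.vstack([np.hstack([a,b]),np.hstack([c,d])]),None,fx=2.5,fy=2.5,interpolation=cv2.INTER_CUBIC))
E
```

```text
t 8.25 pos [ 489.3 -332.2  199. ] cmd [ 488.5 -333.   200. ] rot err deg 0.37 F [-0.2 -0.3 -0.1] w 85.2
row [0.0, -0.0, 0.1, 0.0, 0.0, 0.0] x 2
```

View pics/t3.png

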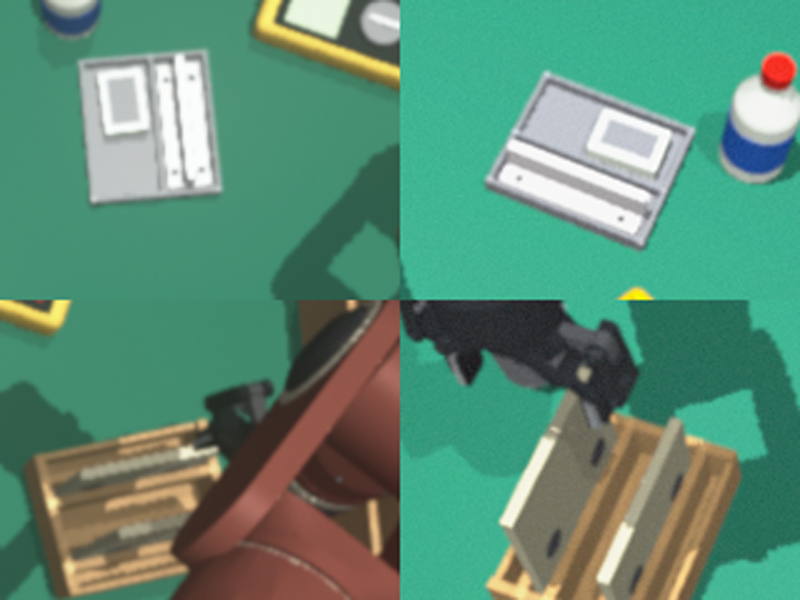

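The T-bar lies in the narrow compartment, centred and rib up. The open gripper straddles the tall board's top edge, so I go down and grip it.

>>> carry_out(moves=[0, 0, 0.05, 0, 0, 0, -1, 0, 0, 0.1, 0, 0, 0, -1, 0, 0, 0.1, 0, 0, 0, -1, 0, 0, 0.1, 0, 0, 0, -0.5, 0, 0, 0.1, 0, 0, 0, 0, 0, 0, 0.1, 0, 0, 0, 1, 0, 0, 0.1, 0, 0, 0, 1, 0, 0, 0.1, 0, 0, 0, 1], squeeze=50)

```text
clock: 9.02
eef_pos: [489.6, -333.9, 121.6]
tool_rot: [3.125, 0.306, 0.004]
wrist_force: [0.3, -0.7, -0.5]
gripper_width: 25.5
```

>>> carry_out(moves=[0, 0, 0, 0, 0, 0, 1, 0, 0, 0, 0, 0, 0, 1, 0, 0, 0, 0, 0, 0, 1, 0, 0, 0, 0, 0, 0, 1])

```text
clock: 9.35
eef_pos: [489.1, -333.6, 120.6]
tool_rot: [3.126, 0.306, 0.002]
wrist_force: [-0.4, -0.3, 5.6]
gripper_width: 8.3
```

```bash
python3 - <<'E'
from p import *
st()
p,r=load(); go([488.5,-333,255],r)
# board relative to tool: y offset of board centre
bl=R.from_euler('z',-7.3,degrees=True)
go([578,285,255],tool(-7.3))
E
```

```text
t 9.35 pos [ 489.1 -333.6  120.6] cmd [ 488.5 -333.   120. ] rot err deg 0.08 F [-0.4 -0.3  5.6] w 8.3
row [0.0, -0.0, -0.1688, 0.0, 0.0, 0.0] x 4
row [0.1331, -0.3772, 0.0, -0.0, -0.0, 0.316] x 8
row [0.0659, -0.3749, 0.0001, -0.0, -0.0, 0.3007] x 8
```

>>> carry_out(moves=[0, 0, -0.02, 0, 0, 0, 1, 0, 0, -0.05, 0, 0, 0, 1, 0, 0, -0.09, 0, 0, 0, 1, 0, 0, -0.13, 0, 0, 0, 1, 0, 0, -0.1688, 0, 0, 0, 1, 0, 0, -0.1688, 0, 0, 0, 1, 0, 0, -0.1688, 0, 0, 0, 1])

```text
clock: 9.93
eef_pos: [489.1, -333.6, 255.6]
tool_rot: [3.125, 0.306, 0.003]
wrist_force: [-0.2, 0.1, -3.6]
gripper_width: 8.6
```

>>> carry_out(moves=[0.1331, -0.3772, 0, 0, 0, 0.316, 1, 0.1331, -0.3772, 0, 0, 0, 0.316, 1, 0.1331, -0.3772, 0, 0, 0, 0.316, 1, 0.1331, -0.3772, 0, 0, 0, 0.316, 1, 0.1331, -0.3772, 0, 0, 0, 0.316, 1, 0.1331, -0.3772, 0, 0, 0, 0.316, 1, 0.1331, -0.3772, 0, 0, 0, 0.316, 1, 0.1331, -0.3772, 0, 0, 0, 0.316, 1])

```text
clock: 10.6
eef_pos: [532.7, -12.8, 250.5]
tool_rot: [-3.138, -0.05, 0.01]
wrist_force: [0.6, -0.1, -3.0]
gripper_width: 8.3
```

>>> carry_out(moves=[0.0659, -0.3749, 0.0001, 0, 0, 0.3007, 1, 0.0659, -0.3749, 0.0001, 0, 0, 0.3007, 1, 0.0659, -0.3749, 0.0001, 0, 0, 0.3007, 1, 0.0659, -0.3749, 0.0001, 0, 0, 0.3007, 1, 0.0659, -0.3749, 0.0001, 0, 0, 0.3007, 1, 0.0659, -0.3749, 0.0001, 0, 0, 0.3007, 1, 0.0659, -0.3749, 0.0001, 0, 0, 0.3007, 1, 0.0659, -0.3749, 0.0001, 0, 0, 0.3007, 1])

```text
clock: 11.27
eef_pos: [576.1, 289.3, 249.9]
tool_rot: [-3.135, 0.194, 0.011]
wrist_force: [-0.5, -0.3, -2.0]
gripper_width: 8.4
```

>>> carry_out(moves=[0, 0, 0, 0, 0, 0, 1, 0, 0, 0, 0, 0, 0, 1, 0, 0, 0, 0, 0, 0, 1])

```text
clock: 11.52
eef_pos: [577.2, 283.8, 252.1]
tool_rot: [3.134, -0.201, -0.006]
wrist_force: [0.4, -0.4, -3.4]
gripper_width: 8.4
```

```bash
python3 - <<'E'
from p import *
st()
T=imaging.capture("top")[:,:,::-1]; S=imaging.capture("scene")[:,:,::-1]
cv2.imwrite("pics/top4.png",T);cv2.imwrite("pics/scene4.png",S)
a=T[180:280,150:280]; b=S[75:225,300:500]
cv2.imwrite("pics/t4.png",np.hstack([cv2.resize(S[60:220,310:450],(525,600),interpolation=cv2.INTER_CUBIC),cv2.resize(T[180:280,170:216],(275,600),interpolation=cv2.INTER_CUBIC)]))
E
```

```text
t 11.52 pos [577.2 283.8 252.1] cmd [578. 285. 255.] rot err deg 0.25 F [ 0.4 -0.4 -3.4] w 8.4
```

View pics/t4.png

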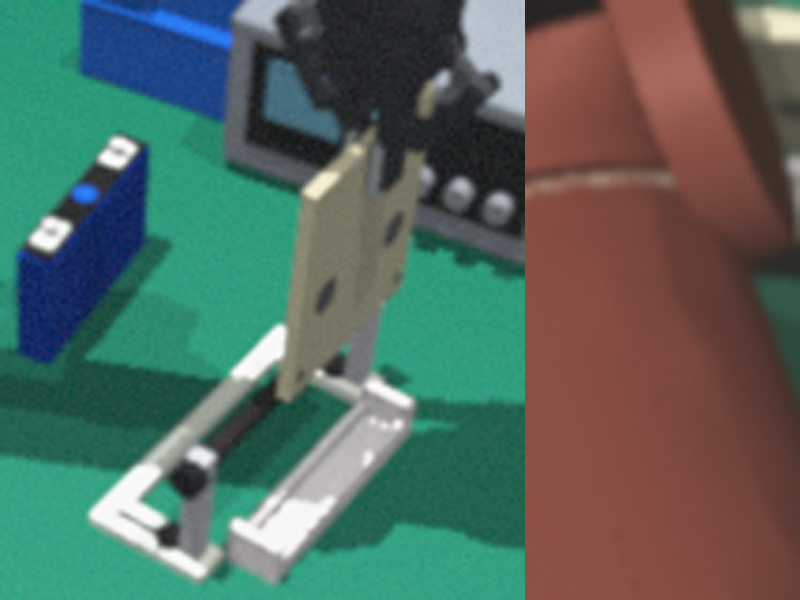

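```bash
python3 - <<'E'
from h import *
s=lambda x,y:np.array([310+x/3.75-.37,60+y/3.75-.37])
o=[("scene",(4.5,-65,137.5),s(290,400)),("scene",(4.5,65,137.5),s(402,287)),("scene",(-4.5,-65,287.5),s(303,190)),("scene",(-4.5,-65,137.5),s(277,393))]
print(fit(o,[577,284,-7]))
for g in([578.1,285.1,-7.3],):
  for l,m in [((-17,-82,30),(228,521)),((17,-82,30),(278,545)),((-17,82,30),(367,379)),((17,82,30),(414,405)),((12,-75,16),(300,545)),((-12,75,30),(362,385))]:
    print(l,m,((proj("scene",W(g,l))[0]-[310-.37,60-.37])*3.75).round(0))
E
```

```text
(array([577.64394264, 284.47376157,  -7.41452214]), array([[ 0.05505748,  0.16519591],
       [ 0.39590519, -0.9539868 ],
       [-0.44887374,  0.18805539],
       [ 0.05322701,  0.26437421]]))
(-17, -82, 30) (228, 521) [232. 525.]
(17, -82, 30) (278, 545) [278. 550.]
(-17, 82, 30) (367, 379) [368. 379.]
(17, 82, 30) (414, 405) [412. 401.]
(12, -75, 16) (300, 545) [275. 555.]
(-12, 75, 30) (362, 385) [369. 388.]
```

```bash
python3 - <<'E'
from p import *
p,r=load(); go([578.3,285.5,150],r); go([578.3,285.5,128],r)
E
```

```text
row [0.0003, -0.0006, 0.1312, 0.0, 0.0, 0.0] x 3
row [-0.0, -0.0, 0.0275, 0.0, 0.0, 0.0] x 1
```

>>> carry_out(moves=[0.0003, -0.0006, 0.04, 0, 0, 0, 1, 0.0003, -0.0006, 0.08, 0, 0, 0, 1, 0.0003, -0.0006, 0.11, 0, 0, 0, 1, 0.0003, -0.0006, 0.1312, 0, 0, 0, 1, 0.0003, -0.0006, 0.1312, 0, 0, 0, 1, 0.0003, -0.0006, 0.1312, 0, 0, 0, 1])

```text
clock: 12.12
eef_pos: [577.7, 284.1, 148.5]
tool_rot: [3.135, -0.202, -0.005]
wrist_force: [-0.3, -0.2, -1.1]
gripper_width: 8.2
```

>>> carry_out(moves=[0, 0, 0.004, 0, 0, 0, 1, 0, 0, 0.009, 0, 0, 0, 1, 0, 0, 0.014, 0, 0, 0, 1, 0, 0, 0.019, 0, 0, 0, 1, 0, 0, 0.024, 0, 0, 0, 1, 0, 0, 0.0275, 0, 0, 0, 1, 0, 0, 0.0275, 0, 0, 0, 1])

```text
clock: 12.7
eef_pos: [577.7, 285.4, 126.4]
tool_rot: [-3.135, 0.2, 0.004]
wrist_force: [1.0, -0.7, -3.4]
gripper_width: 8.5
```

>>> carry_out(moves=[0, 0, 0.001, 0, 0, 0, 1, 0, 0, 0.002, 0, 0, 0, 1, 0, 0, 0.003, 0, 0, 0, 1, 0, 0, 0.004, 0, 0, 0, 1, 0, 0, 0.005, 0, 0, 0, 1, 0, 0, 0.005, 0, 0, 0, 1])

```text
clock: 13.2
eef_pos: [578.2, 285.5, 123.3]
tool_rot: [-3.134, 0.2, 0.001]
wrist_force: [-0.4, 0.2, -3.3]
gripper_width: 8.4
```

>>> carry_out(moves=[0, 0, 0.001, 0, 0, 0, 1, 0, 0, 0.001, 0, 0, 0, 1, 0, 0, 0.002, 0, 0, 0, 1, 0, 0, 0.002, 0, 0, 0, 1])

```text
clock: 13.53
eef_pos: [578.2, 285.5, 121.7]
tool_rot: [-3.135, 0.2, 0.001]
wrist_force: [0.1, -0.4, -2.1]
gripper_width: 8.2
```

```bash
cat > tilt.py <<'E'
from p import *
H=114.7; YAW=-7.3
def pose(piv,th): # piv: world position of board's lower -x edge (centre of its width)
    b=R.from_euler('z',YAW,degrees=True)*R.from_euler('y',-th,degrees=True)
    return piv+b.apply([4.5,0,H]), b*R.from_euler('x',180,degrees=True)
def rows(piv,ths):
    p,r=load(); out=[]
    for t in ths:
        q,rr=pose(piv,t); out.append(np.r_[r.inv().apply(q-p)/800,(r.inv()*rr).as_rotvec(degrees=True)/30].round(4))
        print(t,[float(v)+0 for v in out[-1]])
    w=out[-1]; json.dump([(p+r.apply(w[:3]*800)).tolist(),(r*R.from_rotvec(w[3:]*30,degrees=True)).as_rotvec().tolist(),],open(F,'w'))
E
python3 - <<'E'
from tilt import *
p,r=load(); p=p+r.apply([0,0,5.6]); json.dump([p.tolist(),r.as_rotvec().tolist()],open(F,'w'))
st()
piv=p-R.from_euler('z',YAW,degrees=True).apply([4.5,0,H]); print(piv); np.save('piv.npy',piv)
rows(piv,[2,4,6,8,10])
E
```

```text
t 13.53 pos [578.2 285.5 121.7] cmd [578.3 285.5 122.4] rot err deg 0.06 F [ 0.1 -0.4 -2.1] w 8.2
[573.84318986 286.05361766   7.70665829]
2 [-0.005, 0.0, -0.0001, 0.0, 0.0667, 0.0]
4 [-0.01, 0.0, 0.0, 0.0, 0.1333, 0.0]
6 [-0.015, 0.0, 0.0002, 0.0, 0.2, 0.0]
8 [-0.02, 0.0, 0.0006, 0.0, 0.2667, 0.0]
10 [-0.025, 0.0, 0.0012, 0.0, 0.3333, 0.0]
```

>>> carry_out(moves=[-0.005, 0, -0.0001, 0, 0.0667, 0, 1, -0.01, 0, 0, 0, 0.1333, 0, 1, -0.015, 0, 0.0002, 0, 0.2, 0, 1, -0.02, 0, 0.0006, 0, 0.2667, 0, 1, -0.025, 0, 0.0012, 0, 0.3333, 0, 1, -0.025, 0, 0.0012, 0, 0.3333, 0, 1])

```text
clock: 14.03
eef_pos: [556.5, 288.3, 120.2]
tool_rot: [3.113, -0.197, 0.269]
wrist_force: [-0.1, 0.1, -2.9]
gripper_width: 8.8
```

```bash
python3 - <<'E'
from tilt import *
st(); rows(np.load('piv.npy'),[10.5,11,11.5,12,12.5,13])
E
```

```text
t 14.03 pos [556.5 288.3 120.2] cmd [558.5 288.  121.4] rot err deg 0.14 F [-0.1  0.1 -2.9] w 8.8
10.5 [-0.0012, 0.0, 0.0, 0.0, 0.0167, 0.0]
11 [-0.0025, 0.0, -0.0001, 0.0, 0.0334, 0.0]
11.5 [-0.0037, 0.0, -0.0001, 0.0, 0.05, 0.0]
12 [-0.005, 0.0, -0.0001, 0.0, 0.0667, 0.0]
12.5 [-0.0062, 0.0, -0.0001, 0.0, 0.0834, 0.0]
13 [-0.0075, 0.0, -0.0001, 0.0, 0.1, 0.0]
```

>>> carry_out(moves=[-0.0012, 0, 0, 0, 0.0167, 0, 1, -0.0025, 0, -0.0001, 0, 0.0334, 0, 1, -0.0037, 0, -0.0001, 0, 0.05, 0, 1, -0.005, 0, -0.0001, 0, 0.0667, 0, 1, -0.0062, 0, -0.0001, 0, 0.0834, 0, 1, -0.0075, 0, -0.0001, 0, 0.1, 0, 1, -0.0075, 0, -0.0001, 0, 0.1, 0, 1])

```text
clock: 14.62
eef_pos: [552.0, 288.9, 119.6]
tool_rot: [3.102, -0.198, 0.352]
wrist_force: [-0.6, 0.7, -3.0]
gripper_width: 8.2
```

```bash
python3 - <<'E'
from tilt import *
st(); rows(np.load('piv.npy'),[13.5,14,14.5])
E
```

```text
t 14.62 pos [552.  288.9 119.6] cmd [552.6 288.8 120.5] rot err deg 0.06 F [-0.6  0.7 -3. ] w 8.2
13.5 [-0.0012, 0.0, 0.0, 0.0, 0.0167, 0.0]
14 [-0.0025, 0.0, -0.0001, 0.0, 0.0334, 0.0]
14.5 [-0.0037, 0.0, -0.0001, 0.0, 0.05, 0.0]
```

>>> carry_out(moves=[-0.0012, 0, 0, 0, 0.0167, 0, 1, -0.0025, 0, -0.0001, 0, 0.0334, 0, 1, -0.0037, 0, -0.0001, 0, 0.05, 0, 1, -0.0037, 0, -0.0001, 0, 0.05, 0, 1])

```text
clock: 14.95
eef_pos: [549.1, 289.2, 119.0]
tool_rot: [3.095, -0.197, 0.392]
wrist_force: [-0.8, 0.1, -2.3]
gripper_width: 8.4
```

```bash
python3 - <<'E'
from tilt import *
st(); rows(np.load('piv.npy'),[15,15.5,16])
E
```

```text
t 14.95 pos [549.1 289.2 119. ] cmd [549.7 289.1 119.9] rot err deg 0.06 F [-0.8  0.1 -2.3] w 8.4
15 [-0.0013, 0.0, 0.0, 0.0, 0.0167, 0.0]
15.5 [-0.0026, 0.0, -0.0001, 0.0, 0.0334, 0.0]
16 [-0.0038, 0.0, -0.0001, 0.0, 0.05, 0.0]
```

>>> carry_out(moves=[-0.0013, 0, 0, 0, 0.0167, 0, 1, -0.0026, 0, -0.0001, 0, 0.0334, 0, 1, -0.0038, 0, -0.0001, 0, 0.05, 0, 1, -0.0038, 0, -0.0001, 0, 0.05, 0, 1])

```text
clock: 15.28
eef_pos: [546.7, 289.6, 118.8]
tool_rot: [3.088, -0.197, 0.435]
wrist_force: [1.8, -1.0, -2.9]
gripper_width: 8.4
```

```bash
python3 - <<'E'
from tilt import *
st(); print(telemetry.observe()['wrist_torque'].round(2)); rows(np.load('piv.npy'),[16.5,17])
E
```

```text
t 15.28 pos [546.7 289.6 118.8] cmd [546.8 289.5 119.2] rot err deg 0.06 F [ 1.8 -1.  -2.9] w 8.4
[ 0.02  0.12 -0.06]
16.5 [-0.0013, 0.0, 0.0, 0.0, 0.0167, 0.0]
17 [-0.0025, 0.0, -0.0001, 0.0, 0.0334, 0.0]
```

>>> carry_out(moves=[-0.0006, 0, 0, 0, 0.008, 0, 1, -0.0013, 0, 0, 0, 0.0167, 0, 1, -0.0013, 0, 0, 0, 0.0167, 0, 1])

```text
clock: 15.53
eef_pos: [546.2, 289.7, 118.8]
tool_rot: [3.086, -0.197, 0.449]
wrist_force: [3.0, -0.3, -3.7]
gripper_width: 8.3
```

```bash
python3 - <<'E'
from tilt import *
p,r=load(); json.dump([(p-r.apply([-.96,0,-.08])).tolist(),(r*R.from_rotvec([0,-.501,0],degrees=True)).as_rotvec().tolist()],open(F,'w'))
st(); print(telemetry.observe()['wrist_torque'].round(2)); rows(np.load('piv.npy'),[17,17.5])
E
```

```text
t 15.53 pos [546.2 289.7 118.8] cmd [545.8 289.6 118.9] rot err deg 0.08 F [ 3.  -0.3 -3.7] w 8.3
[-0.02 -0.25 -0.13]
17 [-0.0012, 0.0, -0.0001, 0.0, 0.0167, 0.0]
17.5 [-0.0025, 0.0, -0.0001, 0.0, 0.0333, 0.0]
```

>>> carry_out(moves=[-0.0006, 0, 0, 0, 0.008, 0, 1, -0.0012, 0, 0, 0, 0.0167, 0, 1, -0.0012, 0, 0, 0, 0.0167, 0, 1, -0.0012, 0, 0, 0, 0.0167, 0, 1])

```text
clock: 15.87
eef_pos: [545.8, 289.8, 118.8]
tool_rot: [3.083, -0.197, 0.464]
wrist_force: [5.4, -0.5, -3.0]
gripper_width: 8.2
```

```bash
python3 - <<'E'
from tilt import *
piv=np.load('piv.npy'); p,r=load(); q,rr=pose(piv,17); json.dump([q.tolist(),rr.as_rotvec().tolist()],open(F,'w'))
st(); 
for dz in(.5,1,1.5): print(rr.inv().apply([0,0,-dz])/800)
E
```

```text
t 15.87 pos [545.8 289.8 118.8] cmd [544.8 289.8 118.7] rot err deg 0.13 F [ 5.4 -0.5 -3. ] w 8.2
[-1.82732315e-04 -7.37257477e-20  5.97690472e-04]
[-3.65464631e-04 -1.47451495e-19  1.19538094e-03]
[-5.48196946e-04 -2.21177243e-19  1.79307142e-03]
```

>>> carry_out(moves=[0, 0, 0.0006, 0, 0, 0, 1, 0, 0, 0.0012, 0, 0, 0, 1, 0, 0, 0.0012, 0, 0, 0, 1])

```text
clock: 16.12
eef_pos: [546.0, 290.0, 118.3]
tool_rot: [3.083, -0.197, 0.463]
wrist_force: [3.6, -1.3, 0.9]
gripper_width: 8.3
```

>>> carry_out(moves=[0, 0, 0.0006, 0, 0, 0, 1, 0, 0, 0.0012, 0, 0, 0, 1, 0, 0, 0.0012, 0, 0, 0, 1])

```text
clock: 16.37
eef_pos: [546.3, 290.1, 117.3]
tool_rot: [3.084, -0.197, 0.464]
wrist_force: [5.0, 0.3, 1.4]
gripper_width: 8.4
```

>>> carry_out(moves=[0, 0, 0, 0, 0, 0, 0.7, 0, 0, 0, 0, 0, 0, 0.6, 0, 0, 0, 0, 0, 0, 0.5, 0, 0, 0, 0, 0, 0, 0.3, 0, 0, 0, 0, 0, 0, 0.3, 0, 0, 0, 0, 0, 0, 0.3])

```text
clock: 16.87
eef_pos: [545.0, 289.8, 115.9]
tool_rot: [3.083, -0.197, 0.458]
wrist_force: [0.1, 0.0, 0.4]
gripper_width: 30.2
```

>>> carry_out(moves=[0, 0, -0.01, 0, 0, 0, 0.3, 0, 0, -0.03, 0, 0, 0, 0.3, 0, 0, -0.06, 0, 0, 0, 0.3, 0, 0, -0.1, 0, 0, 0, 0.3, 0, 0, -0.15, 0, 0, 0, 0.3, 0, 0, -0.15, 0, 0, 0, 0.3])

```text
clock: 17.37
eef_pos: [513.0, 296.4, 242.0]
tool_rot: [3.088, -0.197, 0.481]
wrist_force: [1.2, 0.2, 1.1]
gripper_width: 29.7
```

```bash
python3 - <<'E'
from tilt import *
p,r=load(); p=p+r.apply([0,0,1.92-120]); json.dump([p.tolist(),r.as_rotvec().tolist()],open(F,'w'))
st(); go([400,230,300],tool(0))
S=imaging.capture("scene")[:,:,::-1]
cv2.imwrite("pics/s5.png",np.hstack([cv2.resize(S[60:220,310:450],(525,600),interpolation=cv2.INTER_CUBIC)]))
E
```

```text
t 17.37 pos [513.  296.4 242. ] cmd [510.6 294.2 231.6] rot err deg 0.87 F [1.2 0.2 1.1] w 29.7
row [-0.0964, 0.0971, -0.1188, 0.0361, -0.5659, -0.2415] x 4
```

View pics/s5.png

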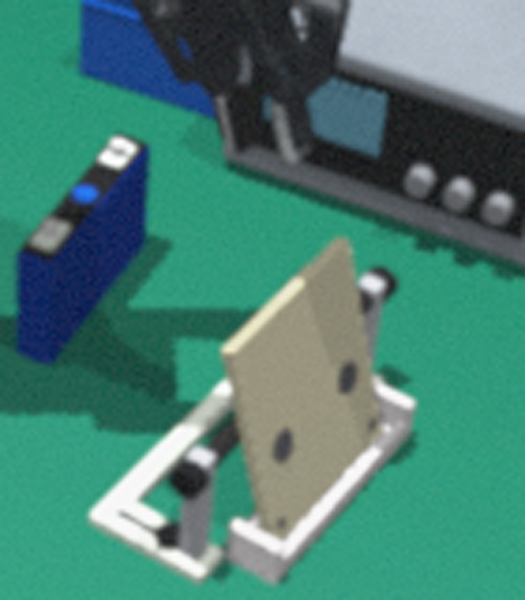

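The board leans on the bar with its foot in the gutter, and the hand is clear. I back away and take one last look at everything.

>>> carry_out(moves=[-0.0964, 0.0971, -0.1188, 0.0361, -0.5659, -0.2415, 0.3, -0.0964, 0.0971, -0.1188, 0.0361, -0.5659, -0.2415, 0.3, -0.0964, 0.0971, -0.1188, 0.0361, -0.5659, -0.2415, 0.3, -0.0964, 0.0971, -0.1188, 0.0361, -0.5659, -0.2415, 0.3, -0.0964, 0.0971, -0.1188, 0.0361, -0.5659, -0.2415, 0.3, -0.0964, 0.0971, -0.1188, 0.0361, -0.5659, -0.2415, 0.3])

```text
clock: 17.92
eef_pos: [400.2, 229.8, 299.8]
tool_rot: [-3.14, 0.001, -0.002]
wrist_force: [-0.0, -0.0, -0.3]
gripper_width: 29.8
```

```bash
python3 - <<'E'
from p import *
st()
T=imaging.capture("top")[:,:,::-1]; S=imaging.capture("scene")[:,:,::-1]
cv2.imwrite("pics/top6.png",T)
a=cv2.resize(S[120:220,330:430],(400,400),interpolation=cv2.INTER_CUBIC); b=cv2.resize(T[130:230,150:250],(400,400),interpolation=cv2.INTER_CUBIC)
c=cv2.resize(T[130:220,290:410],(267,200)); d=cv2.resize(S[250:340,320:440],(267,200)); e=cv2.resize(S[310:430,160:320],(266,200))
cv2.imwrite("pics/t6.png",np.vstack([np.hstack([a,b]),np.hstack([c,d,e])]))
E
```

```text
t 17.92 pos [400.2 229.8 299.8] cmd [400. 230. 300.] rot err deg 0.12 F [-0.  -0.  -0.3] w 29.8
```

View pics/t6.png

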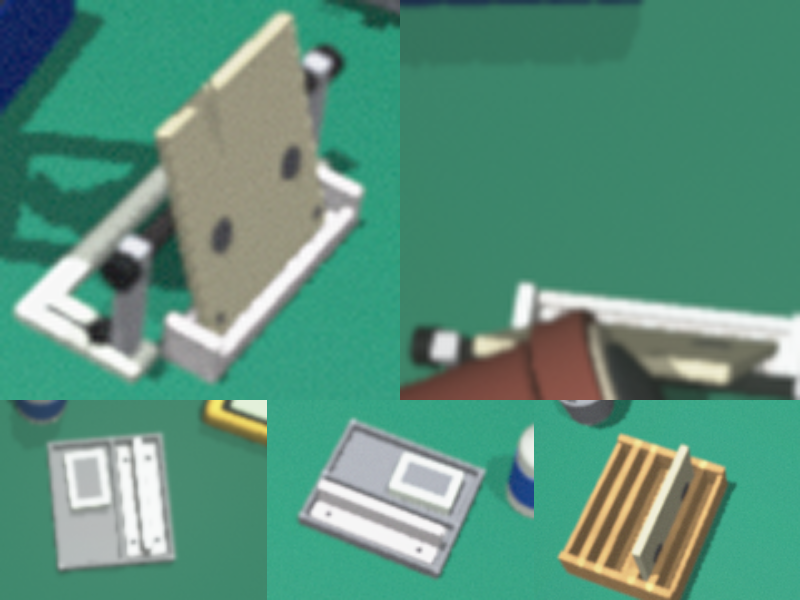

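The board leans stably on the bar between the cheeks. The T-bar lies flat in the narrow compartment, and the short board has not moved.

```bash
python3 -c "from bench import close_job; print(close_job())"
```

```text
the job is handed in; nothing more can be done
None
```

I handed the job in at about 18 s with both parts in place.

- **T-bar:** I gripped it by the rib and laid it rib up in the tray's empty narrow compartment. The last pictures from both cameras show it between the walls and along the compartment. I judged that it lies flat only from the pictures.
- **Taller board:** I set its lower edge in the gutter and tipped it back slowly. Still gripped, it met the cross bar at about 16–17° from vertical. The wrist force showed about 3–5 N sideways. I then lowered it gently onto the gutter floor and let go. After I let go, the scene camera showed it leaning on the bar between the end cheeks, in two pictures about half a second apart.
- **Other things:** the short board, spacer, bottle and the visible parts of the cell, meter and cup look unmoved in the last pictures. I did not look at the screwdriver again. The hand was clear at 300 mm height, and the wrist force read about zero.

No check failed or disagreed. Two limits remain: the arm hid part of the board in the last top view, and I did not measure the final poses again from the pictures.

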